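# Sort the stacked pad tins at the saxophone bench

## Robot

A 6-joint arm with a two-finger parallel gripper is mounted at the origin on the work surface. World frame = base frame: x ahead of the robot, y to its left, z up, the work surface at z = 0. Lengths are in m, angles in rad, forces in N, time in s.
With the tool pointing down it reaches from about 0.35 to 0.775 m from the base axis. Payload 5.5 kg.
Tool frame: the origin (TCP) lies at the very end of the fingers, on their centre line; the grasp point (between the pads) lies 19 mm behind it; z points along the fingers, y is the line along which they close (so a half turn about z gives the same grasp; the last joint's range is limited). The gripper opens to 85 mm and grips with 20 to 120 N. Pads are 22 mm wide; open, the fingers measure 114 mm over their backs; the gripper's body (76 mm by 85 mm) begins 54 mm behind the grasp point. The pads swing forward as they close: fully open they stand 13 mm farther back than shut.
Start: joints at [1.146, 0.313, 0.046, 1.304, 0, 1.431], TCP at [0.162, 0.552, 0.231] pointing down, gripper open.
Joint ranges: [-2.76, 2.76], [-0.86, 1.69], [-1.03, 1.26], [-2.2, 2.34], [-1.47, 1.5], [-3.14, 3.14]. Speed limits (rad/s): [2.57, 2.57, 3.14, 3.14, 3.14, 3.14].

## Interface

Orientations are given as a unit quaternion [w, x, y, z].
In Python, from workcell import env, viewer, nets gives the robot as it stands. The module is installed in compiled form; this text tells all that it offers.
- The arm moves only by the tool run_rows, called after "Call:" as name(argument=value, ...) on one line, values as JSON. Schema: {"type":"object","properties":{"plan":{"type":"string"},"jaw":{"type":"number"},"grip_force":{"type":"number"},"only":{"type":"string"},"quiet":{"type":"boolean"},"lines":{"type":"string"}},"required":["plan"],"additionalProperties":false}. plan is a string of 1 to 8 rows, one to a line, with the numbers parted by spaces; each row has 6 numbers: dx, dy, dz in units of 50 mm, then a rotation vector rx, ry, rz in units of 0.1 rad; each row is the pose to reach, as a shift and turn from the pose commanded when the call began, along the tool's axes at that moment; what a row does not reach only later rows make up. A row lasts 1/8 s, in which the tool goes at most 0.0625 m and 0.188 rad, less where a joint would pass 70% of its speed; a pose out of reach is approached as far as the arm can. jaw is the finger opening in m, set as the call begins (left out keeps the last). The fingers move at their own pace and stop on an object; grip_force is the grip in N (left out, the last holds). Time passes only in rows, so rows that do not move let the fingers close. The tool returns the time, the measured TCP pose, the force, the opening and the grip force at its end. only (a regular expression) keeps the lines of the reply that match it, lines (a string "A,B") keeps lines A to B, and quiet returns only ok. Input that does not fit is refused with a message, and nothing moves.
- env.get_state(): the state, without advancing time (a new reading comes with each control period).
- viewer.read_camera(name): name is "scene" or "top" or "wrist"; returns a dict with "image" (384x512x3 uint8, red, green, blue), "K" (3x3 intrinsics, pixels), "R" (3x3) and "t" (3): a world point X has camera coordinates R X + t. Camera axes: x right, y down, z forward; pixel columns grow to the right and rows downward; lengths in m; the calibration is good to about 2 mm. A picture is of the moment at which its call begins. There is no depth.
- env.hand_in(): hands the job in; it is judged then, once.
Trained networks look in a picture, given as the dict that the camera call returned (one of the last four; its "shot" number tells which), for a name from the list of things; names that differ only in an ending like _2 or _b are one class to them, and where a whole thing is asked for, a point or a joint stands for the part that bears it (a point fixed in the world has none). Each returns a list of dicts, best first, with "confidence" (0 to 1); they miss things now and then, are a little off and sometimes report something else, mostly with a low value. They report only what shows in the picture. A call takes as long as a camera call. They do not tell look-alikes from the thing itself.
- nets.outline_of(label, picture): "region" (384x512 bool, what is visible of it) and "box" ([left, top, right, bottom] in pixels, round what is visible of it).
The state is a dict: "clock": time; "joint_pos": joint angles; "qvel": joint speeds; "tau": joint torques, N m; "tcp_pos": TCP position; "orientation": TCP orientation; "wrist_force": force on the tool from outside, world axes, zero at the start; "ft_torque": the same for the moment, N m; "finger_gap": finger opening in m; "grip_force": force on a finger pad.
Only numpy, scipy, OpenCV 4.12 (cv2) and the standard library are available. Lean on these libraries where they do the work, as an engineer would, in place of code of your own. Each camera call takes 0.05 s, during which the arm holds its last target. There are 200 camera calls.

## Task

The pad tins have been stacked up anyhow: take the two stacks apart, stand the blue, the red and the yellow tin each flat inside the dish of its own colour, and put the green tin on top of the blue one, centred, with the bar under it dropped into the channel between the white rails so that it sits fully down. At the end the blue tin, with the green tin on it, must be in the blue dish. Keep every tin upright and set it down rather than letting it drop, and leave the oil jar, the screwdriver and the hammer where they are.

Things in the scene. Friction and masses are not known exactly. Their poses are not given: they have to be found in the camera images.
- blue_tin: Large round blue tin, brass band: body 62 mm diameter, 30 mm high. On its lid two white rails (46 mm long, 12 wide, 6 high; 36 mm over all) leave a black-floored channel 11 mm wide, 6 mm deep, open at both ends, through the lid's centre along the tin's own x. Origin: centre of the underside; z up. Loose, 0.16 kg; grip it by the round body. Starts under the yellow tin.
- red_tin: Large round red tin, brass band: body 62 mm diameter, 30 mm high. On its lid two white rails (46 mm long, 12 wide, 6 high; 36 mm over all) leave a black-floored channel 11 mm wide, 6 mm deep, open at both ends, through the lid's centre along the tin's own x. Origin: centre of the underside; z up. Loose, 0.16 kg; grip it by the round body. Starts under the green tin.
- yellow_tin: Small round yellow plastic pad tin, 42 mm diameter, 26 mm high, thin brass band round the side, flat underside, a cream pad with a brass centre on its lid. Origin: centre of the underside; z up. Loose, about 0.08 kg. Starts standing loosely on the rails of the blue tin.
- green_tin: Small round green tin, 42 mm diameter, 26 mm high. Under it a round-edged bar (7 mm wide, 37 long, 5 deep) runs through the centre along its own x; a black lid stripe shows its direction. In a channel (either way round) the body rests on the rails, origin 36 mm above the large tin's. Origin: centre of the body's underside, above the bar; z up. Loose, 0.08 kg. Starts seated on the red tin.
- blue_dish: Fixed shallow round dish, all blue: outer diameter 88 mm, inner diameter 80 mm; floor 4 mm above the table, rim 8 mm above the table. Origin: centre of the underside, on the table. Place of the blue tin.
- red_dish: Fixed shallow round dish, all red: outer diameter 88 mm, inner diameter 80 mm; floor 4 mm above the table, rim 8 mm above the table. Origin: centre of the underside, on the table. Place of the red tin.
- yellow_dish: Fixed shallow round dish, all yellow: outer diameter 68 mm, inner diameter 60 mm; floor 4 mm above the table, rim 8 mm above the table. Origin: centre of the underside, on the table. Place of the yellow tin.
- oil_jar: Bystander: small amber jar with black cap, 34 mm diameter, 55 mm high, standing loose. Origin: centre of the underside.
- screwdriver: Bystander: screwdriver with orange handle, 170 mm long, lying loose beyond the work. Origin: middle of its length, on the table; it lies along its own x axis.
- hammer: Bystander: small steel-headed hammer with pale wooden handle, 220 mm long, lying loose on the robot's right. Origin: middle of its length, on the table; handle along its own -x axis.
Mind the look-alikes: they are no part of the job. Of the things that look like the blue_tin, the middle-sized one is meant.

How it is judged:
At the end, for the whole second after the job is handed in: Blue, red and yellow tins upright on the floor of their own colour's dish, within 12 mm of its centre; green tin on the blue tin within 10 mm of its centre, bar along the channel (0.16 rad) and fully down; all upright within 0.1 rad, released, at rest (horizontal distance between blue_tin and blue_dish below 0.012 m and z of blue_tin in the frame of blue_dish below 0.007 m and horizontal distance between red_tin and red_dish below 0.012 m and z of red_tin in the frame of red_dish below 0.007 m and horizontal distance between yellow_tin and yellow_dish below 0.012 m and z of yellow_tin in the frame of yellow_dish below 0.007 m and horizontal distance between green_tin and blue_tin below 0.01 m and z of green_tin in the frame of blue_tin between 0.033 and 0.0385 m and angle between the x axis of green_tin and the x axis of blue_tin, either way round below 0.16 rad and angle between each of blue_tin, red_tin, yellow_tin, green_tin's own z axis and vertical below 0.1 rad and linear speed of each of blue_tin, red_tin, yellow_tin, green_tin below 0.02 m/s and angular speed of each of blue_tin, red_tin, yellow_tin, green_tin below 0.2 rad/s); the robot touches nothing.
It fails at once if a bystander (jar, screwdriver, hammer) moved more than 20 mm (distance of any of oil_jar, screwdriver, hammer from where it was at the start of the episode above 0.02 m).
It fails at once if a tin tipped more than 0.6 rad (angle between any of blue_tin, red_tin, yellow_tin, green_tin's own z axis and vertical above 0.6 rad).
It fails at once if a tin dropped (falling free of the gripper faster than 0.7 m/s, about 25 mm) ((linear speed of blue_tin above 0.7 m/s and contact force between blue_tin and the fingers below 0.1 N) or (linear speed of red_tin above 0.7 m/s and contact force between red_tin and the fingers below 0.1 N) or (linear speed of yellow_tin above 0.7 m/s and contact force between yellow_tin and the fingers below 0.1 N) or (linear speed of green_tin above 0.7 m/s and contact force between green_tin and the fingers below 0.1 N)).
It also fails if it takes over 109 s, if anything falls off the work surface, if the arm or the gripper's body presses on something with over 40 N, if the wrist force passes 120 N, or if a joint passes its speed limit or range.

## Working session

There is one attempt and no reset: what is moved stays moved. The work goes in short steps, Python scripts to look and compute and a tool call to move; the robot and the scene stay as the last step left them, time stands still between calls to the robot, and variables do not carry over. Pictures are saved under pics/ and viewed, at most 17 in all, crops included, and the job is handed in when it is done.

```bash
mkdir -p pics; cat > h.py <<'E'
import numpy as np, cv2
from workcell import env, viewer, nets
def save(c,name,crop=None,s=1):
    im=c["image"][:,:,::-1]
    if crop: l,t,r,b=crop; im=im[t:b,l:r]
    cv2.imwrite("pics/"+name,cv2.resize(im,None,fx=s,fy=s,interpolation=cv2.INTER_CUBIC))
def ray(c,u,v,z):
    d=c["R"].T@np.linalg.solve(c["K"],[u,v,1]); o=-c["R"].T@c["t"]
    return o+d*(z-o[2])/d[2]
def proj(c,X):
    p=c["K"]@(c["R"]@np.array(X)+c["t"]); return p[:2]/p[2]
E
python3 - <<'E'
from h import *
for n in("top","scene"):
    c=viewer.read_camera(n); save(c,n+"0.png",None,1.5); print(n,(-c["R"].T@c["t"]).round(3))
    for k in "blue_tin red_tin yellow_tin green_tin blue_dish red_dish yellow_dish oil_jar screwdriver hammer".split():
        for o in nets.outline_of(k,c):
            if o["confidence"]<.2: continue
            r=np.argwhere(o["region"]).mean(0)[::-1]
            print(k,round(o["confidence"],2),np.array(o["box"]).round(0).tolist(),r.round(1),ray(c,*r,0.03 if 'tin' in k else 0.006)[:2].round(3))
print(env.get_state())
E
```

```text
top [ 0.322 -0.054  1.445]
blue_tin 0.73 [227.0, 132.0, 257.0, 160.0] [241.4 145.5] [0.767 0.017]
blue_tin 0.59 [230.0, 212.0, 247.0, 227.0] [238.  221.5] [0.529 0.019]
blue_tin 0.43 [229.0, 185.0, 250.0, 199.0] [239.6 193.1] [0.616 0.017]
blue_tin 0.25 [284.0, 126.0, 300.0, 181.0] [292.  141.3] [ 0.785 -0.139]
red_tin 0.67 [276.0, 231.0, 293.0, 250.0] [282.6 242.3] [ 0.471 -0.116]
yellow_tin 0.59 [232.0, 181.0, 244.0, 195.0] [238.2 186.6] [0.636 0.022]
green_tin 0.72 [278.0, 231.0, 295.0, 245.0] [287.9 239.1] [ 0.48  -0.132]
blue_dish 0.96 [189.0, 233.0, 216.0, 262.0] [201.7 246.7] [0.453 0.126]
red_dish 0.75 [161.0, 183.0, 187.0, 212.0] [172.2 195.4] [0.608 0.225]
yellow_dish 0.85 [314.0, 192.0, 336.0, 211.0] [322.  200.2] [ 0.606 -0.236]
screwdriver 0.79 [288.0, 127.0, 299.0, 158.0] [292.3 140.2] [ 0.797 -0.141]
hammer 0.87 [346.0, 231.0, 414.0, 285.0] [376.8 259.6] [ 0.429 -0.402]
scene [1.156 0.266 0.491]
blue_tin 0.76 [259.0, 216.0, 293.0, 240.0] [277.2 227.3] [0.66 0.03]
blue_tin 0.55 [221.0, 236.0, 270.0, 290.0] [243.6 264.7] [0.781 0.023]
blue_tin 0.34 [175.0, 183.0, 199.0, 
[... 904 characters left out ...]
.387]
{'clock': 1.1, 'joint_pos': array([ 1.14637423e+00,  3.13168998e-01,  4.61318566e-02,  1.30358551e+00,
       -4.34312015e-07,  1.43118020e+00]), 'qvel': array([-0.00059397,  0.00026182,  0.00114382,  0.00048172, -0.00017815,
        0.00061181]), 'tau': array([-1.82991503e-04, -4.80478549e+01,  2.98818558e+01,  4.85222808e-04,
       -2.85031583e-04,  9.61367647e-06]), 'tcp_pos': array([0.16160281, 0.55188917, 0.23135389]), 'orientation': array([2.43746177e-05, 1.41922181e-01, 9.89877814e-01, 8.33450387e-05]), 'wrist_force': array([-0.00970259, -0.2125438 , -0.30341216]), 'ft_torque': array([ 0.00609383,  0.03102116, -0.02599179]), 'grip_force': 0.0, 'finger_gap': 0.08580099605497737}
```

View pictures.

```bash
python3 - <<'E'
from h import *
c=viewer.read_camera("top"); save(c,"topc.png",(150,115,350,265),4)
c=viewer.read_camera("scene"); save(c,"scc.png",(140,120,410,300),2.9)
E
```

```text
(no output)
```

View pics/topc.png

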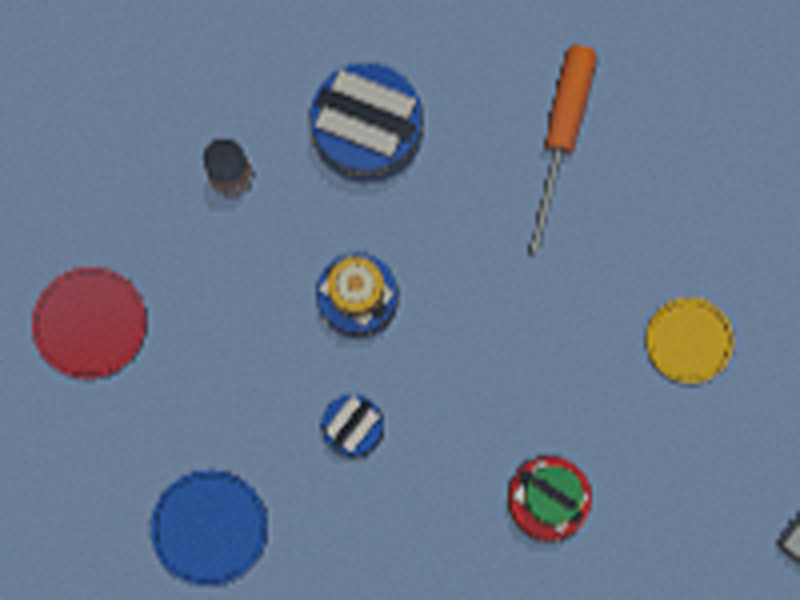

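View pics/scc.png

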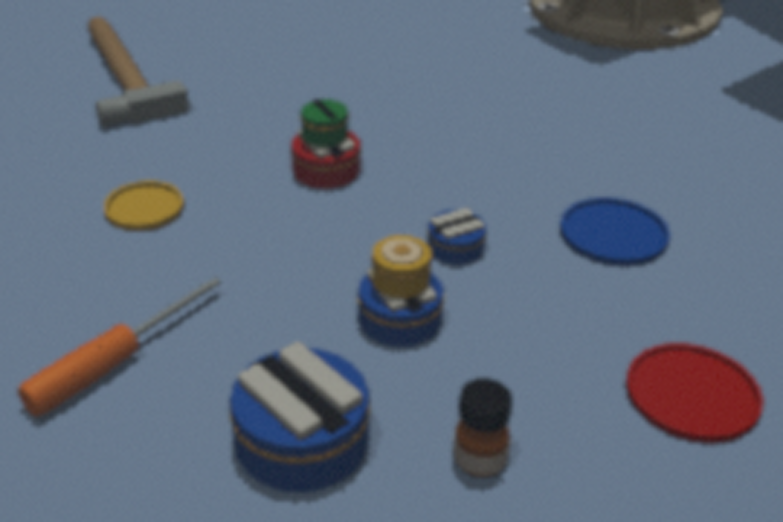

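The middle blue tin, the one with the yellow tin on it, is at full-frame top pixel (239,189). The look-alikes are a large blue tin at (241,145) and a small one at (238,221). The green tin on the red is at (288,239). The dishes are blue (202,247), red (172,195) and yellow (322,200). By the description (middle-sized, under the yellow tin) I choose (239,189). I'll check that choice in a wrist close-up.

```bash
cat >> h.py <<'E'
from scipy.spatial.transform import Rotation as Rn
def toolR():
    q=env.get_state()["orientation"]; return Rn.from_quat([q[1],q[2],q[3],q[0]])
def go(x,y,z,psi=None):
    """psi: world heading (deg) of tool x; prints delta in the tool's axes"""
    s=env.get_state(); R=toolR(); d=R.as_matrix().T@(np.array([x,y,z])-s["tcp_pos"])
    x0=R.as_matrix()[:,0]; p0=np.degrees(np.arctan2(x0[1],x0[0])); r=np.zeros(3)
    if psi is not None:
        T=Rn.from_matrix(np.array([[np.cos(np.radians(psi)),np.sin(np.radians(psi)),0],[np.sin(np.radians(psi)),-np.cos(np.radians(psi)),0],[0,0,-1]]).T.T)
        r=(R.inv()*T).as_rotvec()
    print("psi now",p0.round(2),"delta",d.round(4).tolist(),r.round(3).tolist(),"n>=",np.ceil(max(np.linalg.norm(d)/.0625,np.linalg.norm(r)/.188)))
E
python3 -c "
from h import *
go(.54,.0,.25,180)"
```

```text
psi now 163.68 delta [-0.5182, -0.4233, -0.0187] [0.0, 0.0, -0.285] n>= 11.0
```

The rows are not in the units I measure in: shifts go in units of 50 mm and turns go in units of 0.1 rad. I convert before sending: -0.28 m is -5.6, -0.24 m is -4.8, -0.285 rad is -2.85.

Call:
run_rows(plan="-0.8 -0.6 0 0 0 -0.5\n-1.8 -1.4 0 0 0 -1\n-2.8 -2.2 -0.4 0 0 -1.5\n-3.8 -3 -0.4 0 0 -2\n-4.8 -3.8 -0.4 0 0 -2.5\n-5.6 -4.4 -0.4 0 0 -2.85", jaw=0.085, grip_force=20)

```text
clock: 1.95
tcp_pos: [0.3695, 0.2604, 0.2517]
orientation: [0.001, -0.001, 1.0, 0.0]
wrist_force: [0.9, 0.2, -0.0]
finger_gap: 0.0847
grip_force: 0.0
```

Call:
run_rows(plan="-1 -0.2 0 0 0 0\n-2 -1 0 0 0 0\n-2.8 -1.8 0 0 0 0\n-3.4 -2.4 0 0 0 0\n-3.4 -2.4 0 0 0 0")

```text
clock: 2.58
tcp_pos: [0.5405, 0.1398, 0.2506]
orientation: [-0.0, 0.002, 1.0, -0.0]
wrist_force: [-0.3, 0.4, 0.0]
finger_gap: 0.0854
grip_force: 0.0
```

```bash
python3 - <<'E'
from h import *
c=viewer.read_camera("wrist"); save(c,"w1.png",None,1.5)
print(c["K"].round(1),(-c["R"].T@c["t"]).round(3),c["R"].round(3)); go(.54,0,.25,180)
E
```

```text
[[267.2   0.  259.7]
 [  0.  267.2 193.1]
 [  0.    0.    1. ]] [0.459 0.139 0.392] [[ 0.005  1.     0.001]
 [ 0.949 -0.005  0.315]
 [ 0.315 -0.    -0.949]]
psi now 179.86 delta [-0.0013, -0.141, 0.0008] [0.0, -0.001, -0.002] n>= 3.0
```

View pics/w1.png

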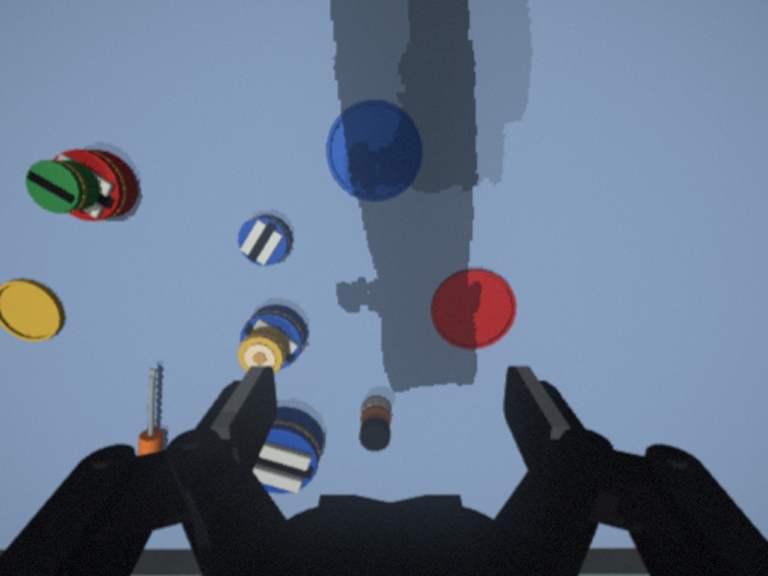

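The wrist view shows the blue dish at (250,100), the red dish at (315,205) and the yellow tin on the middle blue tin at (175,235). The small look-alike is at (176,160), the large one at (185,305), and green on red is at (55,123). The stack choice is confirmed.

```bash
cat >> h.py <<'E'
from scipy.optimize import minimize
def cyl(c,x,y,r,z0,z1,S=4):
    a=np.linspace(0,2*np.pi,40); P=[proj(c,[x+r*np.cos(t),y+r*np.sin(t),z]) for z in(z0,z1) for t in a]
    m=np.zeros((384*S,512*S),np.uint8); cv2.fillConvexPoly(m,cv2.convexHull(((np.array(P)+.5)*S).round().astype(np.int32)),1)
    return cv2.resize(m.astype(np.float32),(512,384),interpolation=cv2.INTER_AREA)
def fit(c,label,x0,r,z0,z1,tol=.06):
    """fit upright cylinder position to the outline nearest to x0"""
    best=None
    for o in nets.outline_of(label,c):
        u=np.argwhere(o["region"]).mean(0)[::-1]; p=ray(c,*u,(z0+z1)/2)[:2]; d=np.linalg.norm(p-x0)
        if d<tol and (best is None or d<best[0]): best=(d,o,p)
    if best is None: print(label,"none"); return None
    m=best[1]["region"].astype(np.float32)
    f=lambda q:np.abs(cyl(c,q[0],q[1],r,z0,z1)-m).sum()
    s=minimize(f,best[2],method="Nelder-Mead",options=dict(initial_simplex=best[2]+np.array([[0,0],[.01,0],[0,.01]]),xatol=2e-4,fatol=.5))
    print(label,round(best[1]["confidence"],2),s.x.round(4),"resid",round(s.fun/m.sum(),3)); return s.x
E
python3 - <<'E'
from h import *
c=viewer.read_camera("wrist")
fit(c,"blue_dish",[.453,.126],.044,0,.008); fit(c,"red_dish",[.61,.225],.044,0,.008)
fit(c,"yellow_tin",[.61,.02],.021,.036,.062)
c=viewer.read_camera("top")
fit(c,"blue_dish",[.453,.126],.044,0,.008); fit(c,"red_dish",[.61,.225],.044,0,.008);fit(c,"yellow_dish",[.61,-.235],.034,0,.008)
fit(c,"yellow_tin",[.61,.02],.021,.036,.062); fit(c,"green_tin",[.47,-.12],.021,.036,.062)
go(.53,.01,.25,180)
E
```

```text
blue_dish 0.83 [0.4547 0.1251] resid 0.032
red_dish 0.59 [0.61   0.2244] resid 0.032
yellow_tin 0.93 [0.6331 0.0187] resid 0.252
blue_dish none
red_dish none
yellow_dish 0.91 [ 0.6078 -0.2366] resid 0.055
yellow_tin 0.42 [0.6331 0.0206] resid 0.198
green_tin 0.47 [ 0.4797 -0.1306] resid 0.126
psi now -179.93 delta [0.0084, -0.1326, 0.0015] [0.0, 0.0, 0.001] n>= 3.0
```

To row units: -0.133 m is -2.66, -0.13 m is -2.6.

Call:
run_rows(plan="0 -0.8 0 0 0 0\n0.1 -1.6 0 0 0 0\n0.16 -2.6 0.6 0 0 0\n0.16 -2.66 1 0 0 0\n0.16 -2.66 1 0 0 0")

```text
clock: 3.75
tcp_pos: [0.5292, 0.0087, 0.1999]
orientation: [-0.002, 0.001, 1.0, 0.0]
wrist_force: [1.1, -0.6, 0.2]
finger_gap: 0.085
grip_force: 0.0
```

```bash
python3 - <<'E'
from h import *
c=viewer.read_camera("wrist"); save(c,"w2.png",(150,130,390,340),3)
p=fit(c,"yellow_tin",[.62,.02],.021,.036,.062)
for z in(.036,.062):
  print(z,proj(c,[p[0],p[1],z]).round(1), [proj(c,[p[0]+.021*a,p[1]+.021*b,z]).round(1).tolist() for a,b in((1,0),(-1,0),(0,1),(0,-1))])
for o in nets.outline_of("blue_tin",c): print(round(o["confidence"],2),o["box"])
E
```

```text
yellow_tin 0.78 [0.6335 0.018 ] resid 0.071
0.036 [267.2 255.2] [[267.1, 269.0], [267.3, 240.7], [283.3, 255.1], [251.1, 255.2]]
0.062 [267.9 266.6] [[267.7, 281.3], [268.0, 251.3], [285.2, 266.5], [250.5, 266.6]]
0.93 [251.2, 157.2, 284.6, 196.2]
0.79 [234.8, 299.2, 295.1, 333.7]
0.72 [244.1, 226.7, 293.8, 262.5]
```

View pics/w2.png

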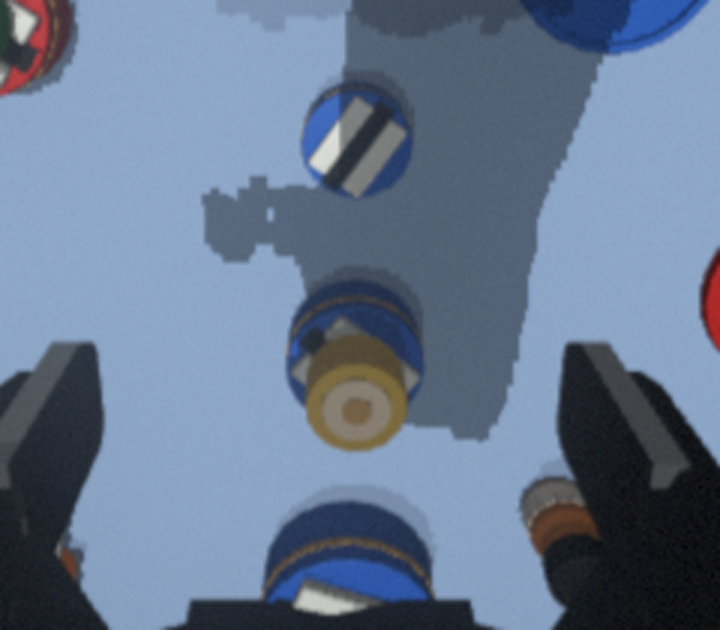

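Crop view: yellow lid centre at full-frame (269,267), matching the fitted tin at (0.6335, 0.018) on the middle blue tin. The small blue is at (268,177), and the large blue is at the bottom. Moving in for the yellow.

To row units: -0.104 m is -2.08, 0.09 m is 1.8.

Call:
run_rows(plan="-1 0.1 0 0 0 0\n-2.08 0.186 0 0 0 0\n-2.08 0.186 1 0 0 0\n-2.08 0.186 1.8 0 0 0\n-2.08 0.186 1.8 0 0 0", jaw=0.062)

```text
clock: 4.53
tcp_pos: [0.6324, 0.0196, 0.1086]
orientation: [-0.003, -0.001, 1.0, 0.0]
wrist_force: [0.5, 0.8, -0.4]
finger_gap: 0.0618
grip_force: 0.0
```

```bash
python3 -c "
from h import *
go(.6335,.018,.040,180)"
```

```text
psi now -179.9 delta [-0.0015, -0.0017, 0.0686] [0.001, -0.006, 0.002] n>= 2.0
```

Call:
run_rows(plan="-0.02 -0.02 0.6 0 0 0\n-0.02 -0.02 1.1 0 0 0\n-0.02 -0.02 1.4 0 0 0\n-0.02 -0.02 1.4 0 0 0\n-0.02 -0.02 1.4 0 0 0")

```text
clock: 5.15
tcp_pos: [0.6367, 0.0175, 0.0431]
orientation: [0.001, -0.0, 1.0, -0.0]
wrist_force: [-0.1, 0.2, 0.5]
finger_gap: 0.0623
grip_force: 0.0
```

Call:
run_rows(plan="0 0 0 0 0 0\n0 0 0 0 0 0\n0 0 0 0 0 0\n0 0 0 0 0 0", jaw=0.03, grip_force=25)

```text
clock: 5.65
tcp_pos: [0.6365, 0.0174, 0.0429]
orientation: [0.001, -0.0, 1.0, 0.0]
wrist_force: [-0.5, -0.4, 5.0]
finger_gap: 0.0413
grip_force: 25.7
```

Call:
run_rows(plan="0 0 -0.06 0 0 0\n0 0 -0.4 0 0 0\n0 0 -1 0 0 0\n0 0 -1 0 0 0")

```text
clock: 6.15
tcp_pos: [0.6378, 0.0172, 0.0948]
orientation: [0.003, -0.0, 1.0, -0.0]
wrist_force: [-0.4, 0.1, -1.3]
finger_gap: 0.0407
grip_force: 25.5
```

```bash
python3 - <<'E'
from h import *
go(.6078,-.2366,.15,180)
c=viewer.read_camera("wrist"); save(c,"w3.png",(150,130,390,340),3)
E
```

```text
psi now -179.99 delta [0.0298, -0.2538, -0.0552] [-0.001, 0.006, 0.0] n>= 5.0
```

View pics/w3.png

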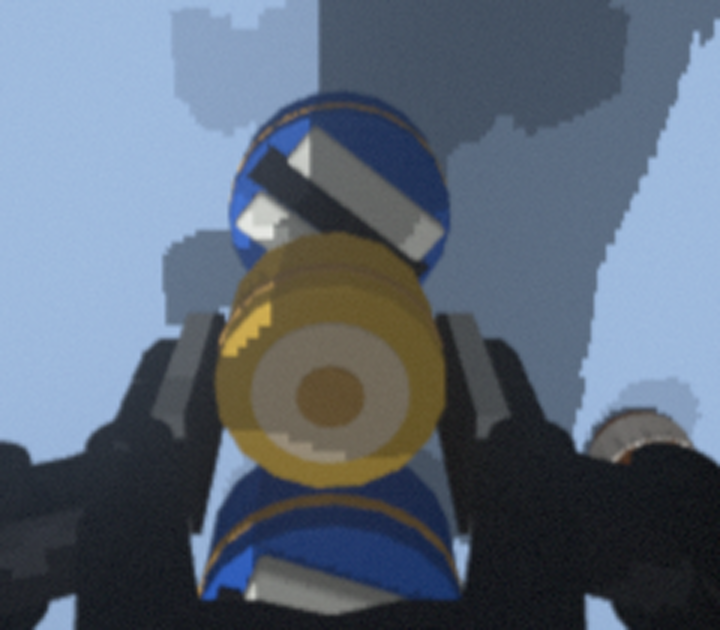

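The tin is held, with its lid at crop (330,390). The blue tin is below with its channel exposed. On to the yellow dish.

To row units: -0.13 m is -2.6, -0.21 m is -4.2.

Call:
run_rows(plan="0.2 -0.6 -1 0 0 0\n1 -1.6 -2 0 0 0\n1.8 -2.6 -2.4 0 0 0\n2 -3.6 -2.4 0 0 0\n2 -4.2 -2.4 0 0 0\n2 -4.2 -2.4 0 0 0")

```text
clock: 6.95
tcp_pos: [0.5347, -0.1952, 0.2106]
orientation: [-0.0, 0.002, 1.0, 0.0]
wrist_force: [-0.3, 0.6, -0.9]
finger_gap: 0.0409
grip_force: 25.9
```

```bash
python3 - <<'E'
from h import *
c=viewer.read_camera("wrist"); s=env.get_state(); z=s["tcp_pos"][2]-.007
fit(c,"yellow_tin",s["tcp_pos"][:2],.021,z,z+.026); print(s["tcp_pos"])
fit(c,"yellow_dish",[.608,-.2366],.034,0,.008)
fit(c,"red_tin",[.47,-.12],.031,0,.03);fit(c,"green_tin",[.47,-.13],.021,.036,.062)
save(c,"w4.png",None,1.5)
E
```

```text
yellow_tin 0.68 [ 0.5311 -0.1962] resid 0.055
[ 0.53482448 -0.19356379  0.2103728 ]
yellow_dish 0.95 [ 0.6085 -0.2382] resid 0.791
red_tin 0.93 [ 0.4819 -0.1318] resid 1.737
green_tin 0.92 [ 0.4805 -0.1331] resid 0.083
```

View pics/w4.png

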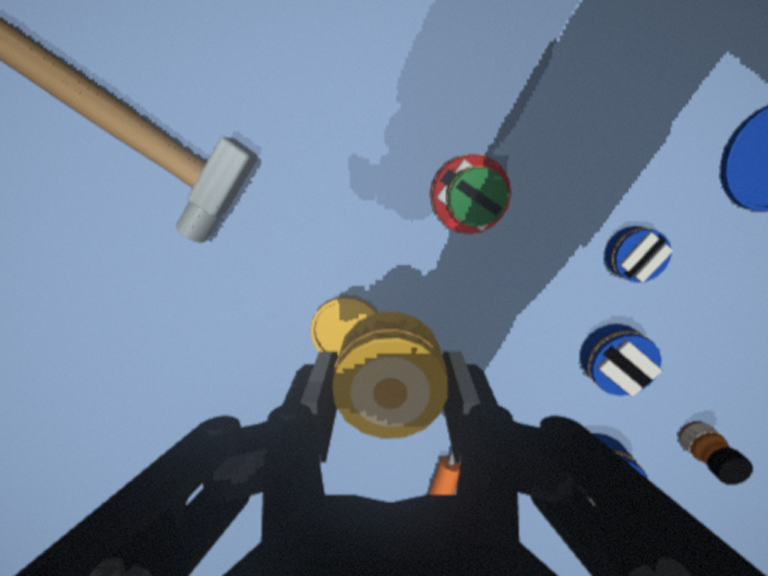

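The green-on-red stack is at (313,127), the yellow dish is partly hidden at (228,217), and the tin hangs at (260,250), 3.5 mm short of the TCP in x.

```bash
python3 -c "
from h import *
go(.6115,-.2365,.0125,180)"
```

```text
psi now -179.9 delta [-0.0761, -0.0455, 0.1981] [0.001, -0.001, 0.002] n>= 4.0
```

Call:
run_rows(plan="-0.6 -0.4 0.4 0 0 0\n-1.2 -0.7 1.2 0 0 0\n-1.48 -0.88 2.2 0 0 0\n-1.48 -0.88 3 0 0 0\n-1.48 -0.88 3.5 0 0 0\n-1.48 -0.88 3.7 0 0 0\n-1.48 -0.88 3.7 0 0 0\n-1.48 -0.88 3.7 0 0 0")

```text
clock: 8.2
tcp_pos: [0.6107, -0.2367, 0.0279]
orientation: [0.001, -0.0, 1.0, -0.001]
wrist_force: [1.1, 0.4, 0.1]
finger_gap: 0.041
grip_force: 25.9
```

```bash
python3 -c "
from h import *
go(.6115,-.2365,.0125,180)"
```

```text
psi now -179.96 delta [-0.0008, 0.0003, 0.0154] [-0.001, 0.002, 0.001] n>= 1.0
```

Call:
run_rows(plan="0 0 0.12 0 0 0\n0 0 0.22 0 0 0\n0 0 0.28 0 0 0\n0 0 0.28 0 0 0\n0 0 0.28 0 0 0")

```text
clock: 8.82
tcp_pos: [0.6096, -0.2366, 0.0123]
orientation: [0.0, -0.0, 1.0, 0.0]
wrist_force: [0.8, -0.6, -0.9]
finger_gap: 0.0409
grip_force: 25.9
```

```bash
python3 -c "
from h import *
go(.6115,-.2365,.0125,180)"
```

```text
psi now -179.99 delta [-0.0019, 0.0001, -0.0002] [0.0, 0.0, 0.0] n>= 1.0
```

To row units: 0.002 m is 0.04, 0.001 m is 0.02.

Call:
run_rows(plan="0 0 0.02 0 0 0\n0 0 0.04 0 0 0\n0 0 0.04 0 0 0")

```text
clock: 9.2
tcp_pos: [0.6097, -0.2366, 0.0109]
orientation: [0.0, -0.0, 1.0, -0.0]
wrist_force: [-1.0, 1.0, 3.0]
finger_gap: 0.0407
grip_force: 26.2
```

Call:
run_rows(plan="0 0 0 0 0 0\n0 0 0 0 0 0\n0 0 0 0 0 0\n0 0 -0.6 0 0 0\n0 0 -1.8 0 0 0", jaw=0.058, grip_force=20)

```text
clock: 9.82
tcp_pos: [0.6074, -0.2354, 0.0979]
orientation: [-0.003, -0.0, 1.0, 0.002]
wrist_force: [0.8, -0.3, 1.1]
finger_gap: 0.0578
grip_force: 0.0
```

Call:
run_rows(plan="1 0.6 -0.8 0 0 0\n2 1.2 -1.6 0 0 0\n2 1.2 -2 0 0 0\n2 1.2 -2 0 0 0", jaw=0.085)

```text
clock: 10.32
tcp_pos: [0.5103, -0.1768, 0.2033]
orientation: [0.002, -0.0, 1.0, -0.001]
wrist_force: [-0.3, 0.1, 1.1]
finger_gap: 0.0854
grip_force: 0.0
```

```bash
python3 - <<'E'
from h import *
c=viewer.read_camera("wrist"); save(c,"w5.png",None,1.5)
a=fit(c,"yellow_tin",[.608,-.2366],.021,.004,.03)
go(.54,.0,.2,180)
E
```

```text
yellow_tin 0.63 [ 0.6062 -0.2375] resid 0.046
psi now -179.99 delta [-0.03, 0.1769, 0.0001] [-0.001, 0.001, 0.0] n>= 3.0
```

View pics/w5.png

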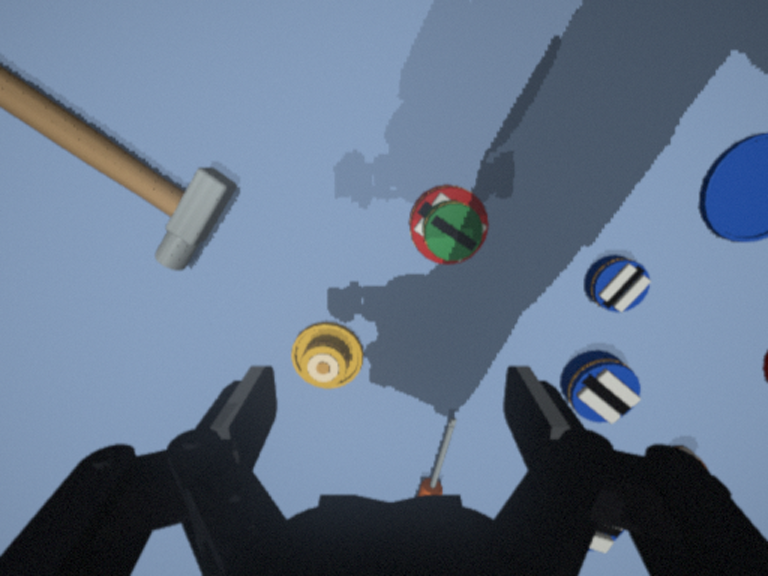

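Yellow stands in its dish at (215,240). Now to look at the blue.

```bash
cat >> h.py <<'E'
def stripe(c,xy,z,rad,name=None):
    """heading (deg, mod 180) of dark stripe on a lid: rectify plane z, 0.25 mm/px, PCA of darkest pixels"""
    N=int(rad/.00025); src=np.float32([proj(c,[xy[0]+a*rad,xy[1]+b*rad,z]) for a,b in((-1,-1),(1,-1),(1,1),(-1,1))])
    H=cv2.getPerspectiveTransform(src,np.float32([[0,0],[2*N,0],[2*N,2*N],[0,2*N]]))
    im=cv2.warpPerspective(c["image"],H,(2*N,2*N)); v=im.max(2).astype(float)
    yy,xx=np.mgrid[:2*N,:2*N]-N; ins=np.hypot(xx,yy)<N
    t,_=cv2.threshold(v[ins].astype(np.uint8),0,255,cv2.THRESH_OTSU); m=(ins&(v<min(t,90))).astype(np.uint8)
    n,l,st,ce=cv2.connectedComponentsWithStats(m); k=1+np.argmax(st[1:,4]); p=np.argwhere(l==k)[:,::-1]-N
    w,V=np.linalg.eigh(np.cov(p.T.astype(float))); a=np.degrees(np.arctan2(V[1,1],V[0,1]))%180
    print("stripe",a.round(1),"centre off mm",(p.mean(0)*.25).round(1),"len/wid mm",(np.sqrt(12*w[::-1])*.25).round(1),"thr",t)
    if name: cv2.imwrite("pics/"+name,np.hstack([im[:,:,::-1],cv2.cvtColor((l==k).astype(np.uint8)*255,cv2.COLOR_GRAY2BGR)]))
    return a
E
python3 - <<'E'
from h import *
c=viewer.read_camera("wrist")
g=fit(c,"green_tin",[.48,-.132],.021,.036,.062); stripe(c,g,.062,.017)
E
```

```text
green_tin 0.74 [ 0.4804 -0.1329] resid 0.067
stripe 53.3 centre off mm [1.  4.3] len/wid mm [29.5 22.6] thr 94.0
```

Call:
run_rows(plan="0 1 0 0 0 0\n-0.2 2 0 0 0 0\n-0.6 3.2 0 0 0 0\n-0.6 3.74 0 0 0 0\n-0.6 3.74 0 0 0 0\n-0.6 3.74 0 0 0 0")

```text
clock: 11.28
tcp_pos: [0.5395, 0.0099, 0.1991]
orientation: [-0.001, -0.0, 1.0, -0.0]
wrist_force: [0.3, 0.1, 0.3]
finger_gap: 0.0852
grip_force: 0.0
```

```bash
python3 - <<'E'
from h import *
c=viewer.read_camera("wrist")
b=fit(c,"blue_tin",[.622,.018],.031,0,.03,.03); stripe(c,b,.030,.022,"b1.png")
fit(c,"blue_dish",[.453,.126],.044,0,.008);fit(c,"yellow_tin",[.608,-.2366],.021,.004,.03)
go(*b,.1,180); go(*b,.002,180)
E
```

```text
blue_tin 0.58 [0.6336 0.0187] resid 0.054
stripe 50.5 centre off mm [ 1.1 -0.8] len/wid mm [43.6 10.6] thr 90.0
blue_dish 0.95 [0.455  0.1243] resid 0.029
yellow_tin 0.61 [ 0.6058 -0.2362] resid 0.13
psi now 179.9 delta [-0.0941, 0.0097, 0.1] [-0.0, -0.0, -0.002] n>= 3.0
psi now 179.9 delta [-0.0941, 0.0097, 0.198] [-0.0, -0.0, -0.002] n>= 4.0
```

View pics/b1.png

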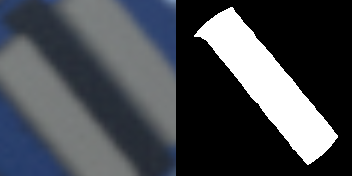

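Rectified lid: channel clean, heading 50.5°, centred within 1.2 mm. Descending on the blue tin.

To row units: 0.15 m is 3, 0.14 m is 2.8.

Call:
run_rows(plan="-1 0.1 0 0 0 0\n-1.88 0.18 0.4 0 0 0\n-1.88 0.18 1.2 0 0 0\n-1.88 0.18 2.2 0 0 0\n-1.88 0.18 2.8 0 0 0\n-1.88 0.18 3 0 0 0\n-1.88 0.18 3 0 0 0")

```text
clock: 12.35
tcp_pos: [0.6335, 0.0188, 0.0504]
orientation: [-0.0, 0.0, 1.0, 0.0]
wrist_force: [0.0, -0.3, 0.8]
finger_gap: 0.0852
grip_force: 0.0
```

```bash
python3 -c "
from h import *
go(.634,.018,.002,180)"
```

```text
psi now 179.96 delta [-0.0005, -0.0008, 0.0484] [0.0, -0.0, -0.001] n>= 1.0
```

To row units: 0.047 m is 0.94, 0.043 m is 0.86.

Call:
run_rows(plan="-0.02 -0.02 0.4 0 0 0\n-0.02 -0.02 0.7 0 0 0\n-0.02 -0.02 0.86 0 0 0\n-0.02 -0.02 0.94 0 0 0\n-0.02 -0.02 0.94 0 0 0\n-0.02 -0.02 0.94 0 0 0")

```text
clock: 13.1
tcp_pos: [0.6349, 0.0184, 0.0038]
orientation: [0.0, -0.0, 1.0, 0.0]
wrist_force: [-0.0, -0.5, 0.1]
finger_gap: 0.085
grip_force: 0.0
```

Call:
run_rows(plan="0 0 0 0 0 0\n0 0 0 0 0 0\n0 0 0 0 0 0\n0 0 0 0 0 0", jaw=0.05, grip_force=40)

```text
clock: 13.6
tcp_pos: [0.6351, 0.0184, 0.0042]
orientation: [0.001, -0.0, 1.0, 0.0]
wrist_force: [-0.7, 0.5, 6.0]
finger_gap: 0.0604
grip_force: 44.1
```

Call:
run_rows(plan="0 0 -0.06 0 0 0\n0 0 -0.4 0 0 0\n0 0 -1.2 0 0 0\n0 0 -2 0 0 0\n0 0 -2 0 0 0")

```text
clock: 14.22
tcp_pos: [0.6375, 0.0182, 0.1083]
orientation: [0.004, -0.0, 1.0, -0.0]
wrist_force: [0.9, -0.2, -1.1]
finger_gap: 0.0599
grip_force: 44.0
```

```bash
python3 - <<'E'
from h import *
go(.455,.1247,.12,180)
c=viewer.read_camera("wrist"); save(c,"w6.png",(130,110,400,330),2.5)
E
```

```text
psi now -179.98 delta [0.1824, 0.1066, -0.0133] [-0.001, 0.008, 0.0] n>= 4.0
```

View pics/w6.png

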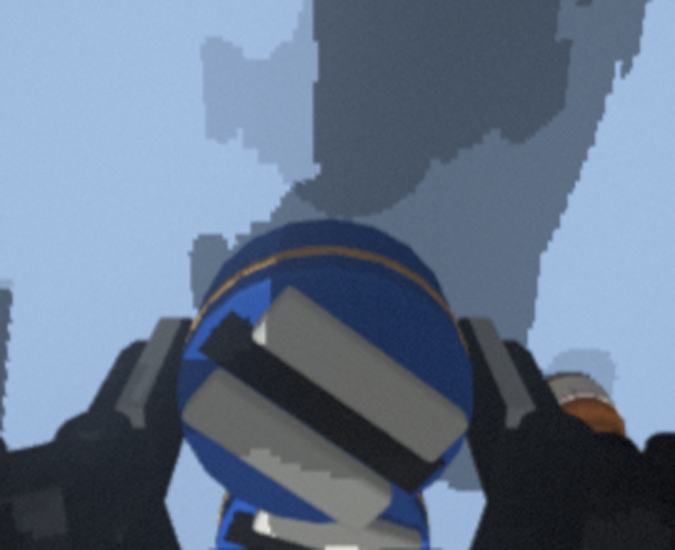

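Blue is held squarely, with its rails visible. To the blue dish.

To row units: 0.1 m is 2, 0.181 m is 3.62.

Call:
run_rows(plan="0.6 0.4 0 0 0 0\n1.6 0.9 0 0 0 0\n2.6 1.5 0 0 0 0\n3.4 2 0 0 0 0\n3.62 2.13 0.6 0 0 0\n3.62 2.13 1 0 0 0\n3.62 2.13 1 0 0 0")

```text
clock: 15.15
tcp_pos: [0.4508, 0.1248, 0.0513]
orientation: [-0.003, -0.0, 1.0, -0.0]
wrist_force: [-0.1, 0.5, -1.1]
finger_gap: 0.0605
grip_force: 43.9
```

```bash
python3 - <<'E'
from h import *
go(.456,.1247,.009,180)
c=viewer.read_camera("wrist"); s=env.get_state(); z=s["tcp_pos"][2]-.0042
fit(c,"blue_tin",s["tcp_pos"][:2],.031,z,z+.03,.03); print(s["tcp_pos"])
E
```

```text
psi now -179.96 delta [-0.0054, -0.0001, 0.0422] [-0.0, -0.005, 0.001] n>= 1.0
blue_tin 0.76 [0.4503 0.1238] resid 0.079
[0.45215111 0.12481319 0.05235331]
```

To row units: 0.037 m is 0.74, 0.035 m is 0.7.

Call:
run_rows(plan="0 0 0.3 0 0 0\n-0.04 0 0.56 0 0 0\n-0.04 0 0.7 0 0 0\n-0.04 0 0.74 0 0 0\n-0.04 0 0.74 0 0 0\n-0.04 0 0.74 0 0 0")

```text
clock: 16.0
tcp_pos: [0.4559, 0.1249, 0.0167]
orientation: [0.0, -0.0, 1.0, 0.0]
wrist_force: [0.2, 0.1, -0.4]
finger_gap: 0.0607
grip_force: 44.0
```

```bash
python3 -c "
from h import *
go(.456,.1247,.008,180)"
```

```text
psi now -179.99 delta [-0.0001, -0.0002, 0.0087] [0.0, 0.001, 0.0] n>= 1.0
```

To row units: 0.0085 m is 0.17, 0.007 m is 0.14.

Call:
run_rows(plan="0 0 0.08 0 0 0\n0 0 0.14 0 0 0\n0 0 0.17 0 0 0\n0 0 0.17 0 0 0\n0 0 0.17 0 0 0")

```text
clock: 16.62
tcp_pos: [0.4553, 0.1249, 0.0082]
orientation: [-0.0, -0.0, 1.0, 0.0]
wrist_force: [-3.2, -0.9, 5.3]
finger_gap: 0.0604
grip_force: 44.6
```

```bash
python3 -c "
from h import *
go(.456,.1247,.008,180)"
```

```text
psi now -179.98 delta [-0.0007, -0.0002, 0.0002] [0.0, -0.0, 0.0] n>= 1.0
```

Call:
run_rows(plan="0 0 0 0 0 0\n0 0 0 0 0 0\n0 0 0 0 0 0\n0 0 -0.4 0 0 0\n0 0 -1.4 0 0 0\n0 0 -2.6 0 0 0\n0 0 -3.8 0 0 0\n0 0 -3.8 0 0 0", jaw=0.085, grip_force=20)

```text
clock: 17.62
tcp_pos: [0.4588, 0.1252, 0.2029]
orientation: [0.005, -0.0, 1.0, 0.001]
wrist_force: [0.6, 0.5, -1.2]
finger_gap: 0.085
grip_force: 0.0
```

Call:
run_rows(plan="0 -0.8 0 0 0 0\n0.4 -2 0 0 0 0\n0.8 -3.2 0 0 0 0\n1 -4.2 0 0 0 0\n1 -5 0 0 0 0\n1 -5 0 0 0 0\n1 -5 0 0 0 0")

```text
clock: 18.5
tcp_pos: [0.4049, -0.1245, 0.1969]
orientation: [-0.001, 0.0, 1.0, 0.001]
wrist_force: [-0.1, 0.3, -0.6]
finger_gap: 0.0845
grip_force: 0.0
```

```bash
python3 - <<'E'
from h import *
c=viewer.read_camera("wrist")
g=fit(c,"green_tin",[.48,-.132],.021,.036,.062); stripe(c,g,.062,.018,"g1.png")
b=fit(c,"blue_tin",[.455,.125],.031,.004,.034,.03)
if b is not None: stripe(c,b,.034,.022)
save(c,"w7.png",None,1.5); go(*g,.043,180)
E
```

```text
green_tin 0.68 [ 0.4805 -0.1325] resid 0.117
stripe 56.4 centre off mm [0.2 1.3] len/wid mm [33.8  8.5] thr 68.0
blue_tin 0.58 [0.4556 0.1242] resid 0.036
stripe 51.3 centre off mm [-1.2  0.6] len/wid mm [44.  10.6] thr 106.0
psi now -179.88 delta [-0.0752, -0.0088, 0.1544] [0.001, -0.001, 0.002] n>= 3.0
```

View pics/w7.png

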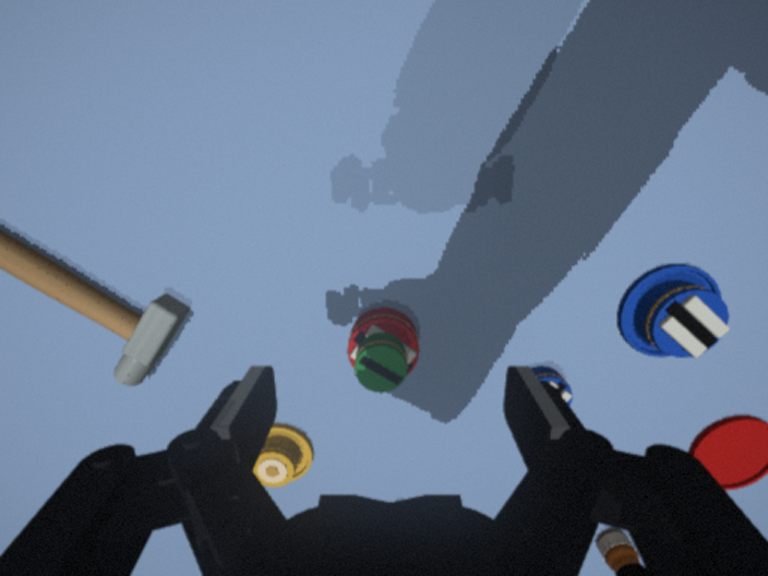

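View pics/g1.png

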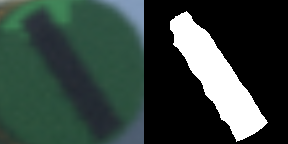

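Blue sits centred in its dish at (458,212). The green lid stripe is clean, heading about 56°. Gripping the green.

To row units: 0.1 m is 2, 0.09 m is 1.8.

Call:
run_rows(plan="-0.8 -0.1 0 0 0 0\n-1.48 -0.17 0.4 0 0 0\n-1.48 -0.17 1.2 0 0 0\n-1.48 -0.17 1.8 0 0 0\n-1.48 -0.17 2 0 0 0\n-1.48 -0.17 2 0 0 0", jaw=0.062)

```text
clock: 19.4
tcp_pos: [0.4794, -0.1328, 0.0977]
orientation: [-0.0, -0.001, 1.0, 0.0]
wrist_force: [0.4, 0.2, -0.4]
finger_gap: 0.0618
grip_force: 0.0
```

```bash
python3 -c "
from h import *
go(.4805,-.1322,.043,180)"
```

```text
psi now -179.92 delta [-0.0011, 0.0006, 0.0547] [0.001, -0.001, 0.001] n>= 1.0
```

To row units: 0.055 m is 1.1, 0.045 m is 0.9.

Call:
run_rows(plan="-0.02 0.01 0.5 0 0 0\n-0.02 0.01 0.9 0 0 0\n-0.02 0.01 1.1 0 0 0\n-0.02 0.01 1.1 0 0 0\n-0.02 0.01 1.1 0 0 0")

```text
clock: 20.02
tcp_pos: [0.4814, -0.1334, 0.0439]
orientation: [0.001, -0.0, 1.0, -0.0]
wrist_force: [0.0, -0.6, -0.4]
finger_gap: 0.0616
grip_force: 0.0
```

Call:
run_rows(plan="0 0 0 0 0 0\n0 0 0 0 0 0\n0 0 0 0 0 0\n0 0 0 0 0 0", jaw=0.03, grip_force=25)

```text
clock: 20.52
tcp_pos: [0.4813, -0.1334, 0.0437]
orientation: [0.001, -0.0, 1.0, -0.0]
wrist_force: [-1.2, 0.7, 6.1]
finger_gap: 0.0404
grip_force: 25.6
```

Call:
run_rows(plan="0 0 -0.04 0 0 0\n0 0 -0.24 0 0 0\n0 0 -0.8 0 0 0\n0 0 -2 0 0 0\n0 0 -2.6 0 0 0\n0 0 -2.6 0 0 0\n0 0 -2.6 0 0 0")

```text
clock: 21.4
tcp_pos: [0.48, -0.1329, 0.1722]
orientation: [-0.0, -0.0, 1.0, 0.0]
wrist_force: [0.2, -0.5, -1.2]
finger_gap: 0.0409
grip_force: 25.6
```

```bash
python3 - <<'E'
from h import *
c=viewer.read_camera("wrist"); s=env.get_state(); z=s["tcp_pos"][2]-.007; print(s["tcp_pos"])
g=fit(c,"green_tin",s["tcp_pos"][:2],.021,z,z+.026,.04); stripe(c,g,z+.026,.018,"g2.png")
r=fit(c,"red_tin",[.48,-.132],.031,.0,.03,.04)
b=fit(c,"blue_tin",[.455,.125],.031,.004,.034,.03); go(.456,.1242,.17,180)
save(c,"w8.png",(150,130,390,340),3)
E
```

```text
[ 0.47966792 -0.1327163   0.17158561]
green_tin noneTraceback (most recent call last):
  File "<stdin>", line 3, in <module>
  File "h.py", line 41, in stripe
    N=int(rad/.00025); src=np.float32([proj(c,[xy[0]+a*rad,xy[1]+b*rad,z]) for a,b in((-1,-1),(1,-1),(1,1),(-1,1))])
                                               ~~^^^
TypeError: 'NoneType' object is not subscriptable
```

```bash
python3 - <<'E'
from h import *
c=viewer.read_camera("wrist"); s=env.get_state(); p=s["tcp_pos"]; z=p[2]-.0077; print(p)
g=[p[0]-.001,p[1]]; stripe(c,g,z+.026,.018,"g2.png")
for o in nets.outline_of("green_tin",c): print(o["confidence"],o["box"])
r=fit(c,"red_tin",[.48,-.132],.031,.0,.03,.04)
go(.456,.1242,.17,180)
save(c,"w8.png",(150,130,390,340),3)
E
```

```text
[ 0.47957289 -0.13264541  0.17132172]
stripe 56.6 centre off mm [ 0.2 -0.3] len/wid mm [35.1  8. ] thr 55.0
0.91 [220.0, 211.8, 298.5, 297.3]
red_tin 0.96 [ 0.4815 -0.1312] resid 0.047
psi now -179.99 delta [0.0238, 0.257, 0.0019] [0.001, -0.002, 0.0] n>= 5.0
```

View pics/w8.png

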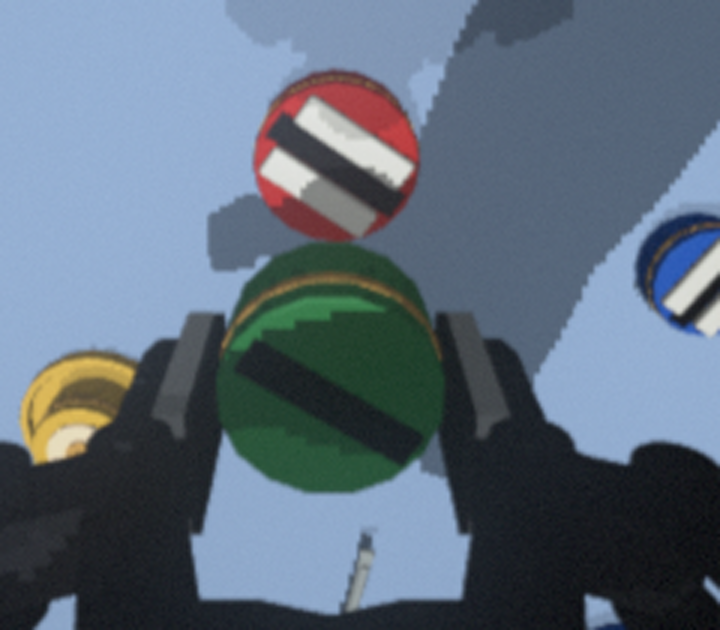

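View pics/g2.png

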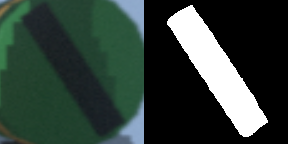

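Green is held with its stripe at 56.6°, centred on the TCP to within 1 mm. I'll go above the blue and turn about 5.6°.

The rows are not in the units I measure in: shifts go in units of 50 mm and turns go in units of 0.1 rad. I convert before sending: 0.257 m is 5.14, 0.24 m is 4.8, 0.098 rad is 0.98.

Call:
run_rows(plan="0 0.8 0 0 0 0.2\n0.2 2 0 0 0 0.6\n0.4 3 0 0 0 0.98\n0.44 4 0 0 0 0.98\n0.46 4.8 0 0 0 0.98\n0.46 5.14 0 0 0 0.98\n0.46 5.14 0 0 0 0.98\n0.46 5.14 0 0 0 0.98")

```text
clock: 22.65
tcp_pos: [0.4576, 0.123, 0.1725]
orientation: [-0.0, 0.049, 0.999, -0.0]
wrist_force: [0.8, 0.0, -1.0]
finger_gap: 0.0405
grip_force: 25.7
```

```bash
python3 - <<'E'
from h import *
c=viewer.read_camera("wrist"); s=env.get_state(); p=s["tcp_pos"]; z=p[2]-.0077; print(p)
stripe(c,p[:2],z+.026,.018)
b=fit(c,"blue_tin",[.455,.125],.031,.004,.034,.03); 
stripe(c,b if b is not None else [.455,.1243],.034,.022,"b2.png"); c2=viewer.read_camera("scene")
b2=fit(c2,"blue_tin",[.455,.125],.031,.004,.034,.03)
go(.456,.1242,.10)
E
```

```text
[0.45763247 0.12281173 0.17256759]
stripe 51.1 centre off mm [-0.7  0. ] len/wid mm [34.6  8. ] thr 55.0
blue_tin 0.67 [0.4548 0.1239] resid 0.043
stripe 50.8 centre off mm [ 0.3 -0.1] len/wid mm [43.5 10.8] thr 88.0
blue_tin 0.92 [0.4536 0.1235] resid 0.098
psi now 174.29 delta [0.0018, 0.0011, 0.0728] [0.0, 0.0, 0.0] n>= 2.0
```

View pics/b2.png

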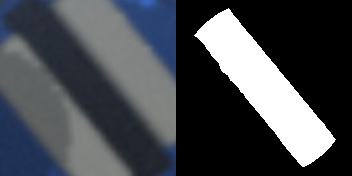

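Call:
run_rows(plan="0.02 0.02 0.6 0 0 0\n0.036 0.02 1.3 0 0 0\n0.036 0.02 1.9 0 0 0\n0.036 0.02 2.14 0 0 0\n0.036 0.02 2.14 0 0 0\n0.036 0.02 2.14 0 0 0")

```text
clock: 23.6
tcp_pos: [0.4569, 0.125, 0.067]
orientation: [0.001, 0.049, 0.999, 0.0]
wrist_force: [-0.0, 0.0, -0.4]
finger_gap: 0.0408
grip_force: 25.7
```

```bash
python3 - <<'E'
from h import *
c=viewer.read_camera("wrist"); s=env.get_state(); p=s["tcp_pos"]; z=p[2]-.0077; print(p)
stripe(c,p[:2],z+.026,.018)
b=fit(c,"blue_tin",[.455,.125],.031,.004,.034,.03)
go(.4558,.1238,.0517)
save(c,"w9.png",(150,130,390,340),3)
E
```

```text
[0.45699519 0.12508846 0.06703063]
stripe 51.0 centre off mm [-0.8 -0.1] len/wid mm [34.4  7.9] thr 57.0
blue_tin 0.6 [0.4545 0.1242] resid 0.899
psi now 174.39 delta [0.0011, -0.0015, 0.0153] [0.0, 0.0, 0.0] n>= 1.0
```

View pics/w9.png

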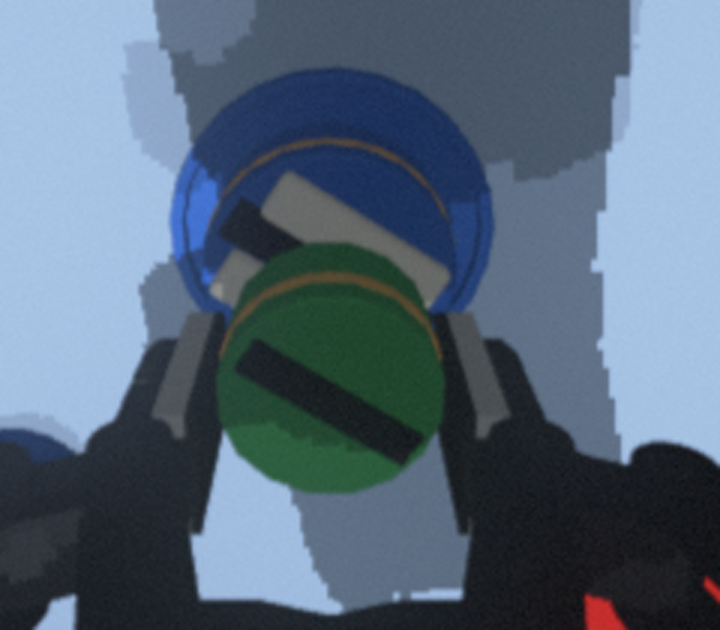

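Green is directly over the blue channel, with the stripe parallel at 51°. Correcting by 1–1.5 mm and lowering.

To row units: 0.01 m is 0.2, 0.005 m is 0.1.

Call:
run_rows(plan="0.02 -0.026 0.1 0 0 0\n0.02 -0.026 0.2 0 0 0\n0.02 -0.026 0.2 0 0 0\n0.02 -0.026 0.2 0 0 0")

```text
clock: 24.2
tcp_pos: [0.4546, 0.1239, 0.0557]
orientation: [-0.0, 0.049, 0.999, 0.0]
wrist_force: [0.5, -0.9, -0.5]
finger_gap: 0.0407
grip_force: 25.7
```

Call:
run_rows(plan="0 0 0.04 0 0 0\n0 0 0.08 0 0 0\n0 0 0.12 0 0 0\n0 0 0.14 0 0 0\n0 0 0.14 0 0 0")

```text
clock: 24.82
tcp_pos: [0.4546, 0.1239, 0.0487]
orientation: [-0.0, 0.049, 0.999, 0.0]
wrist_force: [-0.1, 1.5, 0.1]
finger_gap: 0.0409
grip_force: 25.7
```

```bash
python3 -c "
from h import *
go(.4558,.1238,.0477)"
```

```text
psi now 174.4 delta [-0.0012, 0.0, 0.001] [0.0, 0.0, 0.0] n>= 1.0
```

Call:
run_rows(plan="-0.01 0 0.02 0 0 0\n-0.01 0 0.036 0 0 0\n-0.01 0 0.036 0 0 0")

```text
clock: 25.2
tcp_pos: [0.4554, 0.1238, 0.0477]
orientation: [0.0, 0.049, 0.999, 0.0]
wrist_force: [-2.1, -1.3, 6.3]
finger_gap: 0.0409
grip_force: 26.4
```

Call:
run_rows(plan="0 0 0 0 0 0\n0 0 0 0 0 0\n0 0 0 0 0 0\n0 0 -0.2 0 0 0\n0 0 -1 0 0 0\n0 0 -2.2 0 0 0\n0 0 -2.8 0 0 0\n0 0 -2.8 0 0 0", jaw=0.058, grip_force=20)

```text
clock: 26.2
tcp_pos: [0.4573, 0.124, 0.1904]
orientation: [0.003, 0.049, 0.999, 0.001]
wrist_force: [0.2, 0.2, -0.3]
finger_gap: 0.0583
grip_force: 0.0
```

```bash
python3 - <<'E'
from h import *
c=viewer.read_camera("wrist"); g=fit(c,"green_tin",[.455,.124],.021,.04,.066); stripe(c,g,.066,.018)
save(c,"w10.png",(150,80,390,290),3)
go(.41,-.11,.2,180)
E
```

```text
green_tin 0.83 [0.4539 0.1231] resid 0.052
stripe 50.6 centre off mm [0.3 0.2] len/wid mm [35.3  7.8] thr 67.0
psi now 174.39 delta [0.022, -0.2371, -0.013] [0.0, 0.0, -0.098] n>= 4.0
```

View pics/w10.png

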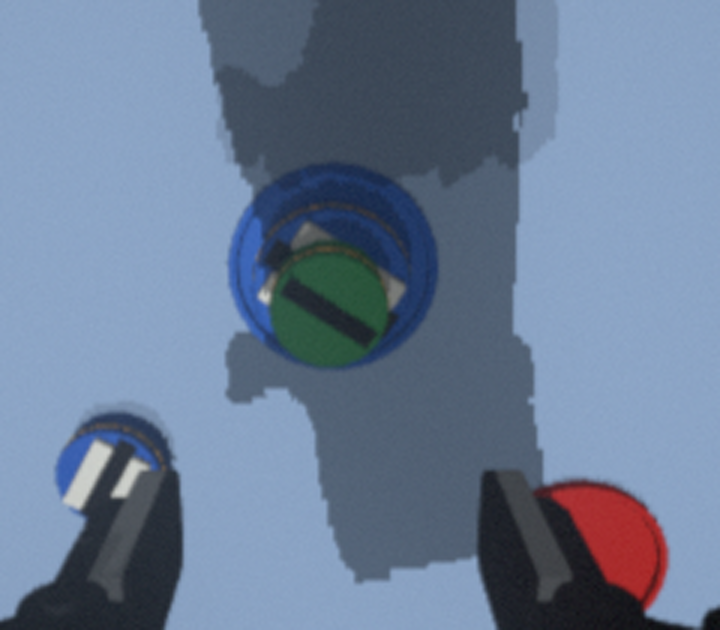

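Green is seated on blue, stripe at 50.6° against the channel's 50.8°. Now the red.

To row units: -0.1 m is -2, -0.24 m is -4.8, -0.05 rad is -0.5.

Call:
run_rows(plan="0.2 -0.8 0 0 0 0\n0.4 -2 0 0 0 -0.5\n0.4 -3.2 0 0 0 -0.98\n0.4 -4.2 0 0 0 -0.98\n0.4 -4.8 0 0 0 -0.98\n0.4 -4.8 0 0 0 -0.98\n0.4 -4.8 0 0 0 -0.98", jaw=0.085)

```text
clock: 27.18
tcp_pos: [0.411, -0.1124, 0.1859]
orientation: [-0.001, 0.0, 1.0, 0.001]
wrist_force: [0.0, 0.5, 0.1]
finger_gap: 0.0852
grip_force: 0.0
```

```bash
python3 - <<'E'
from h import *
c=viewer.read_camera("wrist"); r=fit(c,"red_tin",[.48,-.132],.031,0,.03); go(*r,.05,180)
E
```

```text
red_tin 0.57 [ 0.4826 -0.1299] resid 0.126
psi now -179.91 delta [-0.0713, -0.0181, 0.1362] [0.001, -0.001, 0.002] n>= 3.0
```

To row units: -0.071 m is -1.42, -0.0185 m is -0.37.

Call:
run_rows(plan="-0.8 -0.2 0 0 0 0\n-1.42 -0.37 0.4 0 0 0\n-1.42 -0.37 1.4 0 0 0\n-1.42 -0.37 2.2 0 0 0\n-1.42 -0.37 2.6 0 0 0\n-1.42 -0.37 2.7 0 0 0\n-1.42 -0.37 2.7 0 0 0")

```text
clock: 28.15
tcp_pos: [0.4832, -0.131, 0.0523]
orientation: [0.0, -0.001, 1.0, 0.0]
wrist_force: [-0.0, 0.2, -0.5]
finger_gap: 0.0847
grip_force: 0.0
```

```bash
python3 -c "
from h import *
go(.482,-.1307,.004,180)"
```

```text
psi now -179.92 delta [0.0012, 0.0003, 0.0483] [0.0, 0.0, 0.001] n>= 1.0
```

To row units: 0.048 m is 0.96, 0.043 m is 0.86.

Call:
run_rows(plan="0.02 0 0.4 0 0 0\n0.02 0 0.7 0 0 0\n0.02 0 0.86 0 0 0\n0.02 0 0.96 0 0 0\n0.02 0 0.96 0 0 0\n0.02 0 0.96 0 0 0")

```text
clock: 28.9
tcp_pos: [0.4822, -0.1317, 0.0043]
orientation: [0.0, -0.0, 1.0, -0.0]
wrist_force: [0.1, 0.4, 0.3]
finger_gap: 0.0848
grip_force: 0.0
```

Call:
run_rows(plan="0 0 0 0 0 0\n0 0 0 0 0 0\n0 0 0 0 0 0\n0 0 0 0 0 0", jaw=0.05, grip_force=40)

```text
clock: 29.4
tcp_pos: [0.4822, -0.1316, 0.0046]
orientation: [0.0, -0.0, 1.0, -0.0]
wrist_force: [-0.5, 0.7, 6.1]
finger_gap: 0.0603
grip_force: 43.7
```

Call:
run_rows(plan="0 0 -0.06 0 0 0\n0 0 -0.4 0 0 0\n0 0 -1.2 0 0 0\n0 0 -2.4 0 0 0\n0 0 -3.2 0 0 0\n0 0 -3.2 0 0 0")

```text
clock: 30.15
tcp_pos: [0.484, -0.1326, 0.1673]
orientation: [0.003, -0.0, 1.0, -0.001]
wrist_force: [1.0, -0.1, -2.1]
finger_gap: 0.0605
grip_force: 44.1
```

```bash
python3 - <<'E'
from h import *
go(.611,.2244,.16,180)
c=viewer.read_camera("wrist"); s=env.get_state(); z=s["tcp_pos"][2]-.004; print(s["tcp_pos"])
fit(c,"red_tin",s["tcp_pos"][:2],.031,z,z+.03,.03)
E
```

```text
psi now -179.99 delta [-0.1271, 0.357, 0.007] [-0.003, 0.006, 0.0] n>= 7.0
[ 0.48261282 -0.13197418  0.16496062]
red_tin 0.55 [ 0.4845 -0.1335] resid 0.04
```

Call:
run_rows(plan="-0.2 0.6 0 0 0 0\n-0.6 1.6 0 0 0 0\n-1 2.8 0 0 0 0\n-1.4 4 0 0 0 0\n-1.8 5 0 0 0 0\n-2.2 6 0 0 0 0\n-2.4 6.8 0 0 0 0\n-2.54 7.12 0 0 0 0")

```text
clock: 31.25
tcp_pos: [0.6075, 0.2264, 0.1608]
orientation: [-0.002, -0.001, 1.0, -0.0]
wrist_force: [0.6, -0.3, -1.1]
finger_gap: 0.0603
grip_force: 44.1
```

Call:
run_rows(plan="0 0 0.4 0 0 0\n0 0 1.2 0 0 0\n0 0 1.8 0 0 0\n0 0 2.2 0 0 0\n0 0 2.2 0 0 0\n0 0 2.2 0 0 0")

```text
clock: 32.0
tcp_pos: [0.6089, 0.2239, 0.0541]
orientation: [-0.0, 0.0, 1.0, -0.0]
wrist_force: [0.2, 0.4, -1.3]
finger_gap: 0.0602
grip_force: 44.1
```

```bash
python3 - <<'E'
from h import *
go(.610,.2244,.009,180)
c=viewer.read_camera("wrist"); s=env.get_state(); z=s["tcp_pos"][2]-.0046; print(s["tcp_pos"])
fit(c,"red_tin",s["tcp_pos"][:2],.031,z,z+.03,.03)
E
```

```text
psi now 179.97 delta [-0.0012, 0.0005, 0.0451] [-0.0, -0.0, -0.0] n>= 1.0
[0.60938919 0.22416453 0.05473574]
red_tin 0.96 [0.6084 0.223 ] resid 0.06
```

Call:
run_rows(plan="-0.02 0.01 0.3 0 0 0\n-0.02 0.01 0.56 0 0 0\n-0.02 0.01 0.72 0 0 0\n-0.02 0.01 0.8 0 0 0\n-0.02 0.01 0.8 0 0 0\n-0.02 0.01 0.8 0 0 0")

```text
clock: 32.85
tcp_pos: [0.6102, 0.2251, 0.0144]
orientation: [0.0, -0.0, 1.0, 0.0]
wrist_force: [1.7, -0.9, -2.4]
finger_gap: 0.0602
grip_force: 44.1
```

```bash
python3 -c "
from h import *
go(.610,.2244,.0086,180)"
```

```text
psi now -179.99 delta [0.0002, -0.0007, 0.0058] [0.0, 0.001, 0.0] n>= 1.0
```

To row units: 0.0062 m is 0.124, 0.005 m is 0.1.

Call:
run_rows(plan="0 0 0.06 0 0 0\n0 0 0.1 0 0 0\n0 0 0.124 0 0 0\n0 0 0.124 0 0 0\n0 0 0.124 0 0 0")

```text
clock: 33.48
tcp_pos: [0.6098, 0.225, 0.0086]
orientation: [0.0, -0.0, 1.0, 0.0]
wrist_force: [-2.9, -1.3, 5.4]
finger_gap: 0.0607
grip_force: 44.8
```

```bash
python3 -c "
from h import *
go(.610,.2244,.0086,180)"
```

```text
psi now -179.99 delta [-0.0002, -0.0006, -0.0] [0.0, 0.0, 0.0] n>= 1.0
```

Call:
run_rows(plan="0 0 0 0 0 0\n0 0 0 0 0 0\n0 0 0 0 0 0\n0 0 -0.4 0 0 0\n0 0 -1.4 0 0 0\n0 0 -2.6 0 0 0\n0 0 -3.8 0 0 0\n0 0 -3.8 0 0 0", jaw=0.085, grip_force=20)

```text
clock: 34.48
tcp_pos: [0.6131, 0.2258, 0.2044]
orientation: [0.006, -0.0, 1.0, 0.001]
wrist_force: [0.1, 0.4, -0.2]
finger_gap: 0.0852
grip_force: 0.0
```

Call:
run_rows(plan="0.8 -0.8 0 0 0 0\n1.6 -1.6 0 0 0 0\n2 -2 0 0 0 0\n2 -2 0 0 0 0\n2 -2 0 0 0 0")

```text
clock: 35.1
tcp_pos: [0.5104, 0.1252, 0.1975]
orientation: [0.0, -0.0, 1.0, 0.0]
wrist_force: [-0.5, -0.9, -0.7]
finger_gap: 0.0848
grip_force: 0.0
```

```bash
python3 - <<'E'
from h import *
c=viewer.read_camera("wrist"); fit(c,"red_tin",[.61,.225],.031,.004,.034); fit(c,"red_dish",[.61,.225],.044,0,.008)
g=fit(c,"green_tin",[.455,.124],.021,.04,.066); fit(c,"blue_tin",[.455,.124],.031,.004,.034)
c=viewer.read_camera("scene"); save(c,"end.png",(140,120,410,300),2.9)
s=env.get_state(); print(s["clock"],abs(s["qvel"]).max())
E
```

```text
red_tin 0.73 [0.6089 0.2234] resid 0.41
red_dish 0.72 [0.6093 0.2246] resid 1.918
green_tin 0.93 [0.4543 0.1231] resid 0.039
blue_tin 0.17 [0.4654 0.1242] resid 0.815
35.4 0.005288828128762619
```

View pics/end.png

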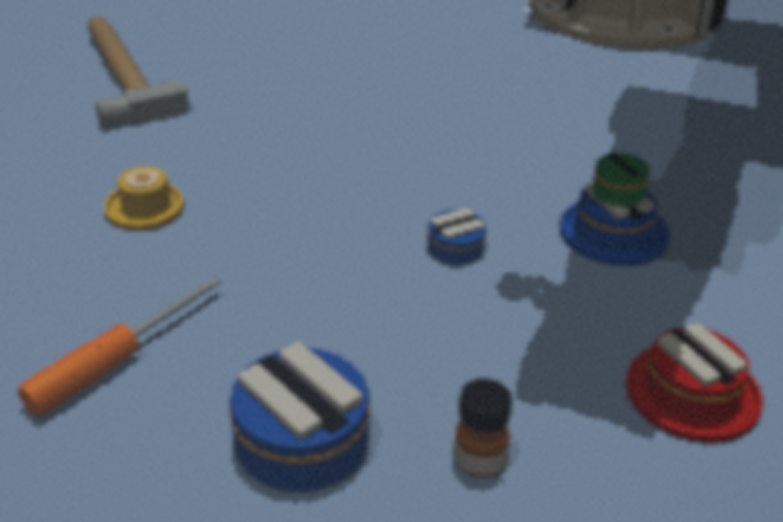

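The scene picture shows yellow (145,192), red (697,375) and blue with green seated on it (620,200), each in its own dish. The jar, screwdriver and hammer have not moved.

```bash
python3 -c "
from h import *
print(env.hand_in())"
```

```text
the job is handed in; nothing more can be done
None
```

I handed the job in at about 35 s: the blue, red and yellow tins stand in their own dishes and the green tin sits in the blue tin's channel. The final pictures show the bystanders unmoved, and no verdict was returned.

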